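# Spin the hand-truck wheel and stop it with its valve at the indicator

### The arm

A 6-joint arm with a two-finger parallel gripper is mounted at the origin on the work surface. World frame = base frame: x ahead of the robot, y to its left, z up, the work surface at z = 0. Lengths are in m, angles in rad, forces in N, time in s.
With the tool pointing down it reaches from about 0.3 to 0.775 m from the base axis. Payload 14.6 kg.
Tool frame: the origin (TCP) lies midway between the tips of the shut fingers; the grasp point (between the pads) lies 19 mm behind it; z points along the fingers, y is the direction in which the jaws open and shut (so a half turn about z gives the same grasp; the last joint's range is limited). The gripper opens to 94 mm and grips with 3 to 60 N. Pads are 16 mm wide; open, the fingers measure 119 mm over their backs; the gripper's body (75 mm by 177 mm) begins 78 mm behind the grasp point.
Start: joints at [-1.215, 0.3, 1.521, -0, 1.321, -0.067], TCP at [0.226, -0.502, 0.205] pointing down, gripper open.
Joint ranges: [-3.03, 3.03], [-0.79, 2.21], [0.23, 2.52], [-1.04, 4.18], [0, 3.07], [-2.55, 2.55]. Speed limits (rad/s): [2.22, 2.22, 2.57, 3.14, 3.14, 3.14].

### API

Orientations are given as [roll, pitch, yaw] about the fixed x, y, z axes, in that order (R = Rz(yaw) Ry(pitch) Rx(roll)).
In Python, from station import readout, imaging, job gives the robot as it stands.
- The arm moves only by the tool arm_command, never from a script. Its argument "increments" is a list of rows, each an object with "gripper": the opening, from 0 (shut) to 1 (fully open); "slide": the shift along the world's x, y, z in m, a list of three; "yaw": the turn about the world's z in rad. A call has 1 to 8 rows; each row is the pose to reach, as a shift and turn from the pose commanded when the call began; what a row does not reach only later rows make up. A row lasts 1/8 s, in which the tool goes at most 62.5 mm and 10.7 degrees, less where a joint would pass 70% of its speed; a pose out of reach is approached as far as the arm can. A call with a gripper value outside its range is refused whole. The fingers move at their own pace and stop on an object; "grip_force" is the grip in N (left out, the last holds). Time passes only in rows, so rows that repeat a pose let the fingers close. It gives the time, the measured TCP pose, the force and the opening at its end, in the units of the state.
- readout.get_obs(): the state, without advancing time (a new reading comes with each control period).
- imaging.camera(name): name is "scene" or "top" or "wrist"; returns a dict with "color" (384x512x3 uint8, red, green, blue), "mtx" (3x3 intrinsics, pixels), "rvec" (rotation vector, rad) and "tvec" (3), from world to camera coordinates, as OpenCV has them. Camera axes: x right, y down, z forward; pixel columns grow to the right and rows downward; lengths in m; the calibration is good to about 2 mm. A picture is of the moment at which its call begins. There is no depth.
- job.hand_in(): hands the job in, once; it reports no verdict.
The state is a dict: "time_s": time; "qpos": joint angles; "joint_vel": joint speeds; "tau": joint torques, N m; "ee_pos": TCP position; "eef_rot": TCP orientation; "force": force on the tool from outside, world axes, zero at the start; "moment": the same for the moment, N m; "grip_width": finger opening in m.
Only numpy, scipy, OpenCV 4.12 (cv2) and the standard library are available. Lean on these libraries where they do the work, as an engineer would, in place of code of your own. Each camera call takes 0.05 s, during which the arm holds its last target. There are 200 camera calls.

### The job

The hand-truck wheel on the axle bolt in the vise has new bearings. Flick the tyre with a fingertip so that the wheel spins freely, at half a turn a second or more with nothing touching it, then brake it with a fingertip on the tyre so that it stops with its valve stem in line with the dial indicator's plunger, and take the hand away. Bring it to rest in that place only (a wheel that has stopped anywhere else must not be pushed on), keep off the valve stem and the indicator, and leave the other things on the bench where they are.

Things in the scene. Friction and masses are not known exactly. Their poses are not given: they have to be found in the camera images.
- wheel (a joint): Angle of the wheel on its upright axle, rad, endless, counting turns; grows counter-clockwise seen from above (valve azimuth = angle + a constant). Rim, tyre and valve turn as one, about 1.7 kg, balanced. Bearing drag slows it by about 0.4 rad/s each second at 4 rad/s, 0.25 at 1 rad/s (varies by a quarter), and it stays where it stops.
- axle_top (a point): Top centre of the axle bolt, on the wheel's upright turning axis, 17 mm above the tyre's upper face. The bolt is held in the jaws of a grey bench vise (jaw tops 150 mm above the bench); a nut 25 mm across stands out of the hub. The vise is fixed; its handle is on the robot's side, under the wheel.
- tyre: Black rubber tyre, 250 mm across, 85 mm thick, lying flat. Origin on the axle's axis at its underside, 172 mm above the bench; z up, x towards the valve. Tread: upright cylinder of radius 125 mm, 20 to 65 mm above the origin. Top: flat ring 64 to 111 mm from the axis, 85 mm above the origin; inside it the white rim lies 20 mm lower. Driven and braked by friction, coefficient about 1.
- valve: Valve stem: a black rubber stub with a brass end, 12 mm thick and 30 mm long, the only one on the wheel, leaning outward over the white rim, 30 to 62 mm from the axis; its top is just under the level of the tyre's top. Origin on the axle's axis at the level of the tyre's underside, x axis towards the stem. Not to be touched.
- valve_tip (a point): Outer end of the valve stem, 61 mm from the wheel's axis, 80 mm above the tyre's underside.
- indicator: Dial indicator (aluminium dial 58 mm across, white face up) on a post 264 mm high with an iron foot 90 x 75 mm, beside the wheel, 50 degrees or more round from the side facing the robot; fixed. Origin on the wheel's axis at bench level, x axis towards the stand; foot 223 to 313 mm from the axis. Not to be touched.
- plunger_tip (a point): Ball end of the indicator's thin horizontal plunger, which points straight at the wheel's axis; it stands 5.5 mm clear of the tread, half-way up the tyre (130.5 mm from the axis). x axis of this frame: away from the wheel's axis.
- grease_tin: Tin, 72 mm across, 62 mm high, standing on the bench; origin under its centre. Bystander.
- bearing: Ball bearing, 47 mm across, 14 mm high, lying on the bench; origin under its centre. Bystander.
- wrench: Wrench 200 mm long, lying on the bench. Bystander.

How it is judged:
By the outcome, as a careful person would: the job done as asked, in the order asked, and still so for the second after the job is handed in, with the robot touching nothing.
It also fails if it takes over 64 s, if anything falls off the work surface, if the arm or the gripper's body presses on something with over 40 N, if the wrist force passes 120 N, or if a joint passes its speed limit or range.

## Working session

There is one attempt and no reset: what is moved stays moved. The work goes in short steps, Python scripts to look and compute and a tool call to move; the robot and the scene stay as the last step left them, time stands still between calls to the robot, and variables do not carry over. Pictures are saved under pics/ and viewed, about 8 in all and at most 12, crops included, and the job is handed in when it is done.

Besides the shell and the picture viewer there is one more tool, called by a JSON object that holds its "name" and its "arguments", one argument or row to a line. arm_command: Moves the arm, as the interface text tells. Its arguments: {"type":"object","properties":{"increments":{"type":"array","items":{"type":"object","properties":{"gripper":{"type":"number"},"slide":{"type":"array","items":{"type":"number"}},"yaw":{"type":"number"}}}},"grip_force":{"type":"number"}},"required":["increments"]}

```bash
ls; mkdir -p pics
cat > h.py <<'E'
import numpy as np, cv2
from station import readout, imaging, job
def cam(n): return imaging.camera(n)
def save(d,name,crop=None,s=1):
    im=d["color"][:,:,::-1]
    if crop: x0,y0,x1,y1=crop; im=im[y0:y1,x0:x1]
    cv2.imwrite("pics/"+name,cv2.resize(im,None,fx=s,fy=s,interpolation=cv2.INTER_CUBIC))
def pt(d,u,v,z):
    "pixel -> world point on plane z"
    R=cv2.Rodrigues(np.array(d["rvec"],float))[0];t=np.array(d["tvec"],float).ravel()
    c=-R.T@t; r=R.T@np.linalg.solve(d["mtx"],[u,v,1.]); return c+r*(z-c[2])/r[2]
def px(d,P):
    return cv2.projectPoints(np.array(P,float).reshape(-1,1,3),np.array(d["rvec"],float),np.array(d["tvec"],float),d["mtx"],None)[0].reshape(-1,2)
E
python3 - <<'E'
from h import *
import pickle
D={n:cam(n) for n in("top","scene")}
pickle.dump(D,open("D.pkl","wb"))
save(D["top"],"top0.png",s=1.5);save(D["scene"],"scene0.png",s=1.5)
print(readout.get_obs())
for n in D:
  d=D[n];R=cv2.Rodrigues(np.array(d["rvec"],float))[0];print(n,-R.T@np.ravel(d["tvec"]),d["mtx"][0])
E
```

```text
pics
{'time_s': 0.1, 'qpos': array([-1.21460514e+00,  3.00426627e-01,  1.52148545e+00, -6.24257090e-07,
        1.32068577e+00, -6.66303046e-02]), 'joint_vel': array([-0.00028423, -0.00278771,  0.00081417,  0.00015852, -0.00179973,
        0.00030904]), 'tau': array([ 1.91109444e-03, -5.32643867e+01, -3.53282368e+01,  7.10166176e-02,
        2.35077215e-02, -4.65690641e-05]), 'ee_pos': array([ 0.22558995, -0.50136711,  0.20495117]), 'eef_rot': array([-3.14058965e+00, -6.63236539e-05,  4.22821613e-01]), 'force': array([-0.07756463,  0.45063554,  0.05568874]), 'moment': array([-0.01047426, -0.01685873,  0.00750117]), 'grip_width': 0.09407200905223478}
top [0.28406091 0.0842519  1.31379107] [405.70047256   0.         254.62920328]
scene [ 0.90059452 -0.39117658  0.89998609] [370.8861436    0.         264.03635865]
```

View pics/top0.png

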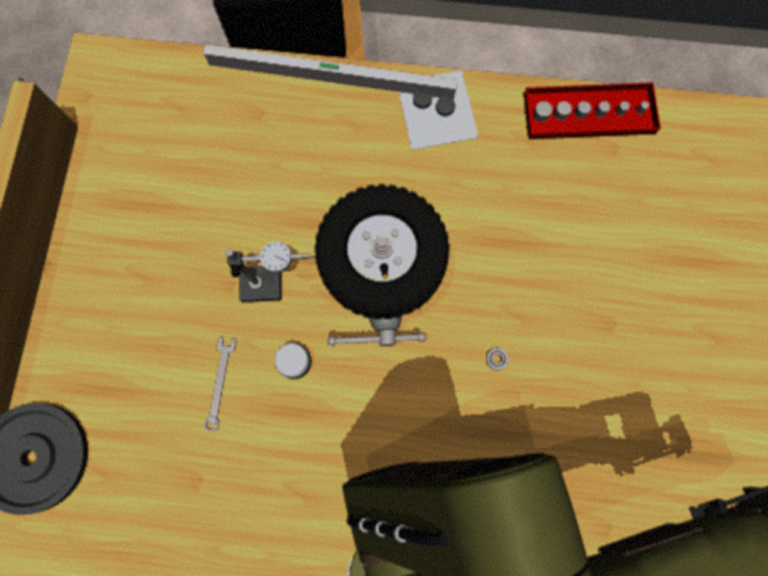

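View pics/scene0.png

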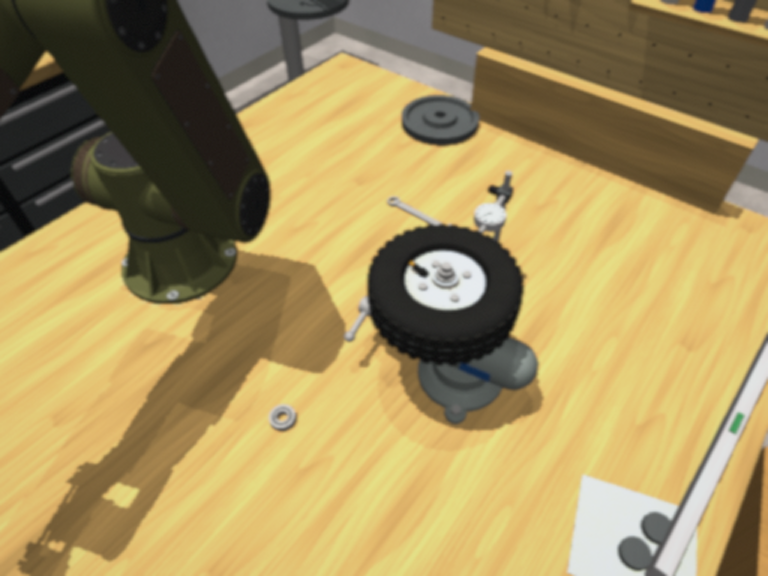

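The top view shows the wheel centred near (382,247), its valve on the robot's side near (384,270), and the indicator to the left with its plunger near (310,257). The scene view agrees with this. Next I'll enlarge the wheel area.

Run:
```python
from h import *
import pickle
D=pickle.load(open("D.pkl","rb"))
save(D["top"],"c1.png",(145,115,305,220),5)
save(D["scene"],"c2.png",(235,110,355,250),4)
```

```text
(no output)
```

View pics/c1.png

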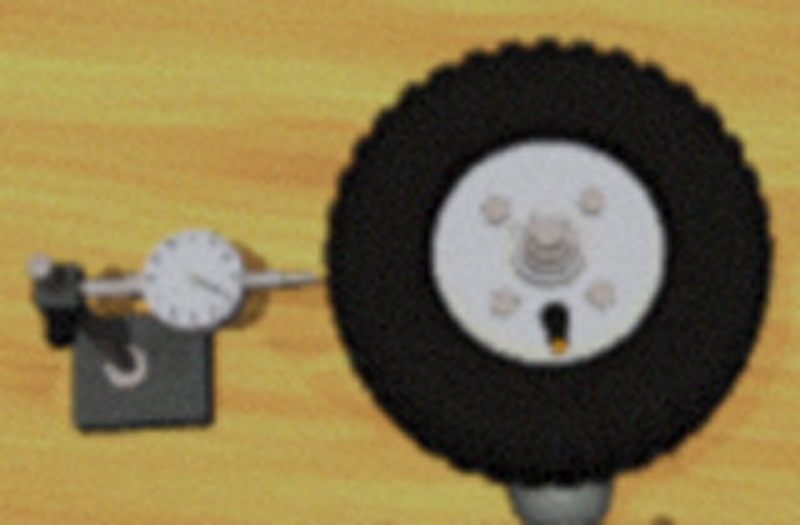

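View pics/c2.png

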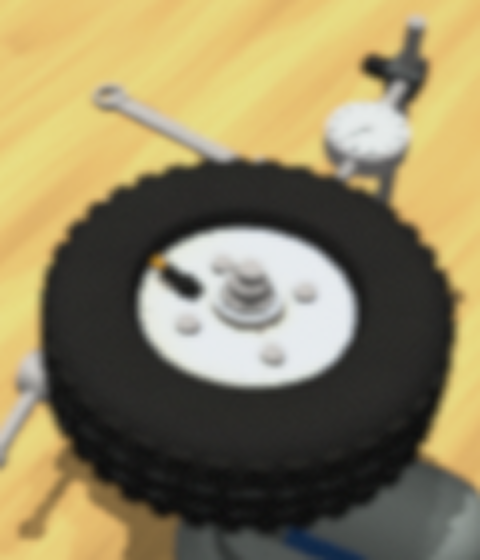

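The top crop gives the rim centre at (549,251), axle top at (549,228), valve tip at (558,345) and plunger from (250,284) to (322,278). The scene crop gives axle top at (248,268), valve tip at (157,260) and dial centre at (367,135).

Run:
```python
from h import *
import pickle
D=pickle.load(open("D.pkl","rb"))
T=D["top"];S=D["scene"]
f=lambda x,y,z:pt(T,145+(x+.5)/5-.5,115+(y+.5)/5-.5,z)
g=lambda x,y,z:pt(S,235+(x+.5)/4-.5,110+(y+.5)/4-.5,z)
np.set_printoptions(precision=4,suppress=True)
print("rim",f(549,251,.257),"axT",f(549,228,.274),"axS",g(248,266,.274))
print("outer",f(549,262,.24))
c=f(549,251,.257)
print("valveT",f(558,345,.252),"S",g(157,260,.252))
for q in[(322,278),(250,284),(100,289)]:
  p=f(*q,.2145);d=p-c;print("pl",p,np.hypot(*d[:2]),np.degrees(np.arctan2(d[1],d[0])))
print("dial",f(193,279,.225),g(367,135,.225))
for n,q in dict(tin=(293,360,.062),bearing=(497,359,.014),wrenchA=(212,424,0),wrenchB=(227,342,0),han1=(330,338,.1),han2=(425,336,.1)).items():
  print(n,pt(T,q[0]/1.5,q[1]/1.5,q[2]))
```

```text
rim [0.601  0.1228 0.257 ] axT [0.6087 0.1235 0.274 ] axS [0.6036 0.1249 0.274 ]
outer [0.5998 0.1227 0.24  ]
valveT [0.5504 0.1124 0.252 ] S [0.5468 0.1139 0.252 ]
pl [0.5843 0.2498 0.2145] 0.1281183362116624 97.49176206029507
pl [0.5765 0.2896 0.2145] 0.1686803264253751 98.36036867478438
pl [0.5646 0.3732 0.2145] 0.25312120666282184 98.28197059002171
dial [0.5732 0.3198 0.225 ] [0.5762 0.3153 0.225 ]
tin [0.3999 0.2847 0.062 ]
bearing [ 0.4532 -0.1397  0.014 ]
wrenchA [0.2541 0.4452 0.    ]
wrenchB [0.4288 0.4427 0.    ]
han1 [0.448 0.211 0.1  ]
han2 [0.4725 0.0217 0.1   ]
```

{"name": "arm_command", "arguments": {
  "increments": [
    {"gripper": 0,"slide": [0,0,0.06]},
    {"gripper": 0,"slide": [0,0,0.12]},
    {"gripper": 0,"slide": [0.01,0.03,0.175]},
    {"gripper": 0,"slide": [0.035,0.085,0.195]},
    {"gripper": 0,"slide": [0.06,0.14,0.195]},
    {"gripper": 0,"slide": [0.085,0.195,0.195]},
    {"gripper": 0,"slide": [0.11,0.25,0.195]},
    {"gripper": 0,"slide": [0.135,0.305,0.195]}
  ],
  "grip_force": 20
}}

```text
invalid input
```

{"name": "arm_command", "arguments": {
  "increments": [
    {"gripper": 0,"slide": [0.025,0.055,0]},
    {"gripper": 0,"slide": [0.05,0.11,0]},
    {"gripper": 0,"slide": [0.076,0.166,0]},
    {"gripper": 0,"slide": [0.102,0.222,0]},
    {"gripper": 0,"slide": [0.128,0.278,0]},
    {"gripper": 0,"slide": [0.154,0.334,-0.02]},
    {"gripper": 0,"slide": [0.186,0.388,-0.06]},
    {"gripper": 0,"slide": [0.186,0.388,-0.11]}
  ]
}}

```text
invalid input
```

```bash
cat >> h.py <<'E'
C=np.array([.6035,.124])
def az(d,lo=0,hi=360,full=False):
    "valve azimuth (deg) by model match: darkness along the stem"
    A=np.arange(lo,hi,.5); a=np.radians(A)
    # 3 lateral offsets x 8 along
    r=np.linspace(.034,.060,9); z=.172+.066+(r-.030)/.031*.014
    P=[]; 
    for off in(-9e-3,-3e-3,0,3e-3,9e-3):
        P.append(np.stack([C[0]+np.outer(np.cos(a),r)-off*np.sin(a)[:,None],C[1]+np.outer(np.sin(a),r)+off*np.cos(a)[:,None],np.broadcast_to(z,(len(a),9))],-1))
    P=np.array(P); uv=px(d,P).astype(np.float32).reshape(5,-1,2)
    g=d["color"].astype(np.float32)[:,:,2]; 
    v=cv2.remap(g,uv[...,0],uv[...,1],cv2.INTER_LINEAR).reshape(5,len(a),9).mean(2)
    s=(v[0]+v[4])/2-(v[1]+v[2]+v[3])/3
    i=s.argmax(); w=np.abs(A-A[i])<12; m=w&(s>.6*s[i]); 
    return (np.sum(A[m]*s[m])/s[m].sum(), s[i])
E
python3 - <<'E'
from h import *
import pickle
D=pickle.load(open("D.pkl","rb"))
print([az(D[n]) for n in D])
d=cam("scene"); print(az(d)); o=readout.get_obs(); print(o["time_s"],o["ee_pos"],o["force"],o["grip_width"])
save(d,"s1.png",(195,60,405,270),3)
E
```

```text
[(np.float64(192.5769269576394), np.float32(119.832184)), (np.float64(192.22498300613563), np.float32(92.41887))]
(np.float64(192.2193403838096), np.float32(92.3781))
0.15 [ 0.22560212 -0.50140162  0.20505406] [ 0.16579634  0.47566652 -0.59546487] 0.09404791977181239
```

View pics/s1.png

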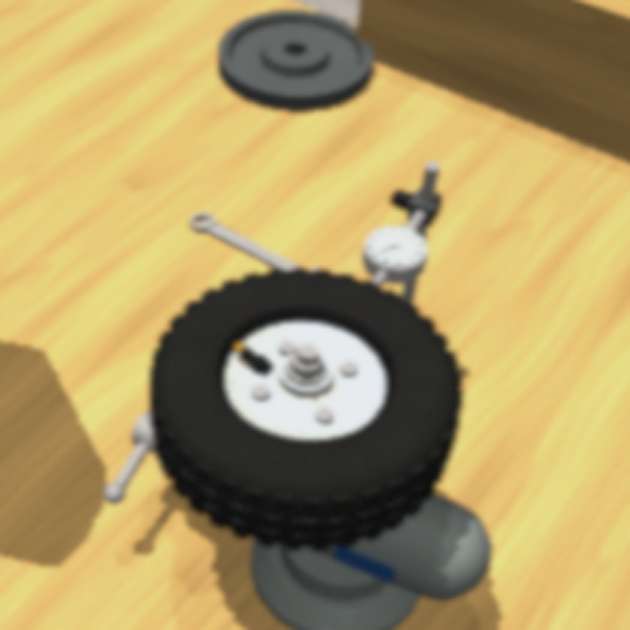

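The picture shows the scene unchanged. Both moves were refused, probably because every row needs all its fields, so I'll add yaw. The estimator works: both cameras put the valve at about 192.4°.

{"name": "arm_command", "arguments": {
  "increments": [
    {"gripper": 0,"yaw": 0,"slide": [0,0,0.06]},
    {"gripper": 0,"yaw": 0,"slide": [0,0,0.12]},
    {"gripper": 0,"yaw": 0,"slide": [0.01,0.03,0.175]},
    {"gripper": 0,"yaw": 0,"slide": [0.035,0.085,0.195]},
    {"gripper": 0,"yaw": 0,"slide": [0.06,0.14,0.195]},
    {"gripper": 0,"yaw": 0,"slide": [0.085,0.195,0.195]},
    {"gripper": 0,"yaw": 0,"slide": [0.11,0.25,0.195]},
    {"gripper": 0,"yaw": 0,"slide": [0.135,0.305,0.195]}
  ],
  "grip_force": 20
}}

```text
time_s: 1.15
ee_pos: [0.361, -0.1947, 0.4004]
eef_rot: [3.141, -0.0, 0.422]
force: [1.5, -0.5, 0.1]
grip_width: 0.0176
```

{"name": "arm_command", "arguments": {
  "increments": [
    {"gripper": 0,"yaw": 0,"slide": [0.025,0.055,0]},
    {"gripper": 0,"yaw": 0,"slide": [0.05,0.11,0]},
    {"gripper": 0,"yaw": 0,"slide": [0.076,0.166,0]},
    {"gripper": 0,"yaw": 0,"slide": [0.102,0.222,0]},
    {"gripper": 0,"yaw": 0,"slide": [0.128,0.278,0]},
    {"gripper": 0,"yaw": 0,"slide": [0.154,0.334,-0.02]},
    {"gripper": 0,"yaw": 0,"slide": [0.186,0.386,-0.06]},
    {"gripper": 0,"yaw": 0,"slide": [0.186,0.386,-0.11]}
  ]
}}

```text
time_s: 2.15
ee_pos: [0.5476, 0.1921, 0.2891]
eef_rot: [3.142, -0.001, 0.425]
force: [1.5, 0.6, -0.5]
grip_width: 0.0009
```

{"name": "arm_command", "arguments": {
  "increments": [
    {"gripper": 0,"yaw": 0,"slide": [0,0,-0.02]},
    {"gripper": 0,"yaw": 0,"slide": [0,0,-0.028]},
    {"gripper": 0,"yaw": 0,"slide": [0,0,-0.028]}
  ]
}}

```text
time_s: 2.52
ee_pos: [0.5468, 0.1893, 0.2629]
eef_rot: [3.142, -0.0, 0.423]
force: [0.9, -0.2, -0.3]
grip_width: 0.0003
```

Run:
```python
from h import *
d=cam("scene"); print(az(d)); o=readout.get_obs(); print(o["time_s"],o["ee_pos"],o["force"],o["grip_width"])
save(d,"s2.png",(195,60,405,270),3)
```

```text
(np.float64(192.226601727954), np.float32(87.347916))
2.575 [0.54694884 0.18933813 0.26356328] [-0.12279884  0.20878853 -0.21064728] 0.00022893878016379656
```

View pics/s2.png

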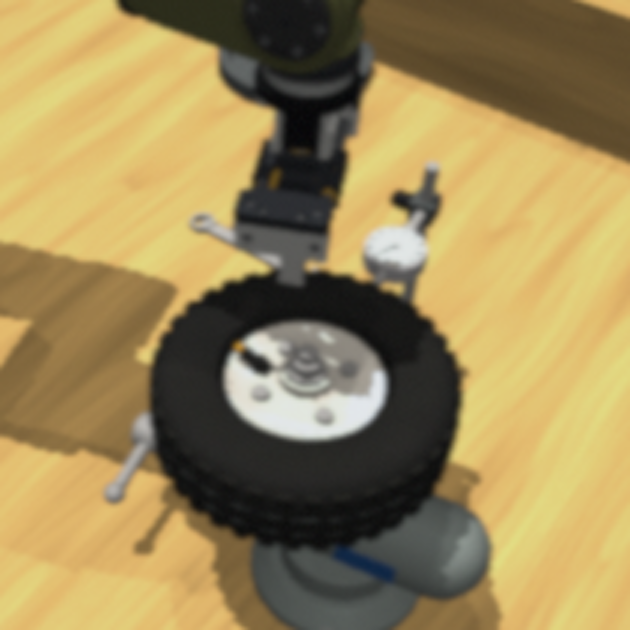

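The hand stands over the tyre at (295,280), clear of the indicator, and the valve is visible. Now I'll feel for contact.

{"name": "arm_command", "arguments": {
  "increments": [
    {"gripper": 0,"yaw": 0,"slide": [0,0,-0.004]},
    {"gripper": 0,"yaw": 0,"slide": [0,0,-0.006]},
    {"gripper": 0,"yaw": 0,"slide": [0,0,-0.006]}
  ]
}}

```text
time_s: 2.95
ee_pos: [0.5469, 0.1895, 0.2573]
eef_rot: [3.141, -0.002, 0.423]
force: [-0.8, -0.2, 4.3]
grip_width: 0.0004
```

{"name": "arm_command", "arguments": {
  "increments": [
    {"gripper": 0,"yaw": 0,"slide": [0,0,-0.001]},
    {"gripper": 0,"yaw": 0,"slide": [0,0,-0.001]}
  ]
}}

```text
time_s: 3.2
ee_pos: [0.5472, 0.1897, 0.2572]
eef_rot: [3.141, -0.003, 0.423]
force: [-1.4, 1.3, 11.1]
grip_width: 0.0003
```

{"name": "arm_command", "arguments": {
  "increments": [
    {"gripper": 0,"yaw": 0,"slide": [-0.011,-0.009,-0.0007]},
    {"gripper": 0,"yaw": 0,"slide": [-0.026,-0.035,-0.0007]},
    {"gripper": 0,"yaw": 0,"slide": [-0.03,-0.081,-0.0007]},
    {"gripper": 0,"yaw": 0,"slide": [-0.009,-0.124,-0.0005]},
    {"gripper": 0,"yaw": 0,"slide": [0.032,-0.15,-0.0005]},
    {"gripper": 0,"yaw": 0,"slide": [0.081,-0.15,0.018]},
    {"gripper": 0,"yaw": 0,"slide": [0.105,-0.14,0.05]},
    {"gripper": 0,"yaw": 0,"slide": [0.105,-0.14,0.07]}
  ]
}}

```text
time_s: 4.2
ee_pos: [0.6528, 0.0497, 0.3257]
eef_rot: [-3.141, 0.0, 0.423]
force: [-0.6, 0.1, -1.0]
grip_width: 0.0006
```

```bash
cat > look.py <<'E'
from h import *
import sys
n=int(sys.argv[1]); names=sys.argv[2:] or ["scene"]
for i in range(n):
    t=readout.get_obs()["time_s"]; d=cam(names[i%len(names)]); a,s=az(d); print(f"{t:.3f} {names[i%len(names)]} {a:.1f} q{s:.0f}")
save(d,"last.png",(195,60,405,270),3)
o=readout.get_obs(); print(o["time_s"],o["ee_pos"].round(4),o["force"].round(1))
E
python3 look.py 6 scene top
```

```text
4.200 scene 32.8 q55
4.250 top 47.0 q126
4.300 scene 53.8 q32
4.350 top 70.3 q126
4.400 scene 71.7 q29
4.450 top 93.8 q126
4.5 [0.6513 0.0494 0.3243] [-0.7 -0.7 -0. ]
```

Free spin is 4.08 rad/s from the top camera. The hand is already over the tyre's flat ring at r≈89 mm and does not block the top view, so I'll lower it to about 10 mm above the tyre and wait there.

{"name": "arm_command", "arguments": {
  "increments": [
    {"gripper": 0,"yaw": 0,"slide": [0,0,-0.03]},
    {"gripper": 0,"yaw": 0,"slide": [0,0,-0.0595]},
    {"gripper": 0,"yaw": 0,"slide": [0,0,-0.0595]},
    {"gripper": 0,"yaw": 0,"slide": [0,0,-0.0595]},
    {"gripper": 0,"yaw": 0,"slide": [0,0,-0.0595]},
    {"gripper": 0,"yaw": 0,"slide": [0,0,-0.0595]},
    {"gripper": 0,"yaw": 0,"slide": [0,0,-0.0595]},
    {"gripper": 0,"yaw": 0,"slide": [0,0,-0.0595]}
  ]
}}

```text
time_s: 5.5
ee_pos: [0.6517, 0.0495, 0.266]
eef_rot: [3.142, -0.0, 0.423]
force: [1.2, -0.6, 0.2]
grip_width: 0.0006
```

```bash
python3 look.py 4 top
```

```text
5.500 top 193.9 q33
5.550 top 194.4 q29
5.600 top 194.8 q30
5.650 top 3.7 q38
5.7 [0.6517 0.0494 0.2659] [-0.9 -0.   0.1]
```

{"name": "arm_command", "arguments": {
  "increments": [
    {"gripper": 0,"yaw": 0,"slide": [0,0,0]},
    {"gripper": 0,"yaw": 0,"slide": [0,0,0]},
    {"gripper": 0,"yaw": 0,"slide": [0,0,0]},
    {"gripper": 0,"yaw": 0,"slide": [0,0,0]},
    {"gripper": 0,"yaw": 0,"slide": [0,0,0]},
    {"gripper": 0,"yaw": 0,"slide": [0,0,0]},
    {"gripper": 0,"yaw": 0,"slide": [0,0,0]},
    {"gripper": 0,"yaw": 0,"slide": [0,0,0]}
  ]
}}

```text
time_s: 6.7
ee_pos: [0.6517, 0.0494, 0.266]
eef_rot: [-3.142, -0.0, 0.423]
force: [-0.4, -0.5, 0.1]
grip_width: 0.0005
```

{"name": "arm_command", "arguments": {
  "increments": [
    {"gripper": 0,"yaw": 0,"slide": [0,0,0]},
    {"gripper": 0,"yaw": 0,"slide": [0,0,0]},
    {"gripper": 0,"yaw": 0,"slide": [0,0,0]},
    {"gripper": 0,"yaw": 0,"slide": [0,0,0]},
    {"gripper": 0,"yaw": 0,"slide": [0,0,0]},
    {"gripper": 0,"yaw": 0,"slide": [0,0,0]},
    {"gripper": 0,"yaw": 0,"slide": [0,0,0]},
    {"gripper": 0,"yaw": 0,"slide": [0,0,0]}
  ]
}}

```text
time_s: 7.7
ee_pos: [0.6517, 0.0495, 0.2659]
eef_rot: [-3.142, 0.0, 0.423]
force: [1.2, -0.1, -0.0]
grip_width: 0.0004
```

```bash
python3 look.py 4 top
```

```text
7.700 top 30.1 q102
7.750 top 39.3 q120
7.800 top 47.2 q133
7.850 top 55.5 q132
7.9 [0.6517 0.0494 0.266 ] [ 0.1 -0.2 -0.9]
```

```bash
cat > pred.py <<'E'
import sys,numpy as np
from scipy.integrate import solve_ivp
def passes(t,a,w,k,tgt=98.7):
    s=solve_ivp(lambda t,y:[y[1],-k*(.2+.05*y[1])],(0,40),[np.radians(a),w],max_step=.01,events=type('E',(),{'terminal':True,'__call__':lambda self,t,y:y[1]})())
    n=np.degrees(s.y[0]); out=[]
    for m in np.arange(np.ceil((a-tgt)/360),(n[-1]-tgt)/360):
        T=np.interp(tgt+360*m,n,s.t); out.append((round(t+T,2),round(float(np.interp(T,s.t,s.y[1])),2)))
    return out,round(t+s.t[-1],2),round(n[-1]%360)
if __name__=="__main__":
    t,a,w=map(float,sys.argv[1:4])
    for k in map(float,sys.argv[4:]): print(k,passes(t,a,w,k))
E
python3 pred.py 7.8 47.3 2.92 .85 .9 .95
```

```text
0.85 ([(np.float64(8.11), 2.83), (np.float64(10.65), 2.13), (np.float64(14.43), 1.22)], np.float64(20.7), 308)
0.9 ([(np.float64(8.11), 2.82), (np.float64(10.68), 2.08), (np.float64(14.72), 1.07)], np.float64(19.98), 254)
0.95 ([(np.float64(8.11), 2.82), (np.float64(10.72), 2.02), (np.float64(15.07), 0.9)], np.float64(19.34), 205)
```

{"name": "arm_command", "arguments": {
  "increments": [
    {"gripper": 0,"yaw": 0,"slide": [0,0,-0.002]},
    {"gripper": 0,"yaw": 0,"slide": [0,0,-0.005]},
    {"gripper": 0,"yaw": 0,"slide": [0,0,-0.005]},
    {"gripper": 0,"yaw": 0,"slide": [0,0,-0.005]},
    {"gripper": 0,"yaw": 0,"slide": [0,0,-0.005]},
    {"gripper": 0,"yaw": 0,"slide": [0,0,-0.005]},
    {"gripper": 0,"yaw": 0,"slide": [0,0,-0.005]},
    {"gripper": 0,"yaw": 0,"slide": [0,0,-0.005]}
  ]
}}

```text
time_s: 8.9
ee_pos: [0.6517, 0.0494, 0.261]
eef_rot: [3.142, -0.0, 0.423]
force: [0.3, 0.4, -0.1]
grip_width: 0.0005
```

{"name": "arm_command", "arguments": {
  "increments": [
    {"gripper": 0,"yaw": 0,"slide": [0,0,0]},
    {"gripper": 0,"yaw": 0,"slide": [0,0,0]},
    {"gripper": 0,"yaw": 0,"slide": [0,0,0]},
    {"gripper": 0,"yaw": 0,"slide": [0,0,0]},
    {"gripper": 0,"yaw": 0,"slide": [0,0,0]},
    {"gripper": 0,"yaw": 0,"slide": [0,0,0]},
    {"gripper": 0,"yaw": 0,"slide": [0,0,0]},
    {"gripper": 0,"yaw": 0,"slide": [0,0,0]}
  ]
}}

```text
time_s: 9.9
ee_pos: [0.6517, 0.0494, 0.2609]
eef_rot: [3.142, 0.0, 0.423]
force: [-0.3, 0.6, -0.1]
grip_width: 0.0006
```

{"name": "arm_command", "arguments": {
  "increments": [
    {"gripper": 0,"yaw": 0,"slide": [0,0,0]},
    {"gripper": 0,"yaw": 0,"slide": [0,0,0]},
    {"gripper": 0,"yaw": 0,"slide": [0,0,0]},
    {"gripper": 0,"yaw": 0,"slide": [0,0,0]}
  ]
}}

```text
time_s: 10.4
ee_pos: [0.6517, 0.0495, 0.2609]
eef_rot: [-3.142, 0.0, 0.423]
force: [0.1, 0.1, 0.7]
grip_width: 0.0003
```

```bash
python3 look.py 10 top
```

```text
10.400 top 73.5 q131
10.450 top 80.0 q132
10.500 top 86.0 q130
10.550 top 92.5 q129
10.600 top 98.9 q126
10.650 top 105.0 q127
10.700 top 111.3 q125
10.750 top 117.8 q123
10.800 top 124.0 q127
10.850 top 130.2 q123
10.9 [0.6517 0.0494 0.2609] [ 0.5 -0.1 -0. ]
```

```bash
python3 pred.py 10.625 101.9 2.20 .74 .775 .82
```

```text
0.74 ([(np.float64(14.04), 1.46)], np.float64(22.47), 74)
0.775 ([(np.float64(14.08), 1.42)], np.float64(21.93), 43)
0.82 ([(np.float64(14.13), 1.37)], np.float64(21.31), 7)
```

Run:
```python
from h import *
import pickle
D=pickle.load(open("D.pkl","rb"));T=D["top"]
g=cv2.cvtColor(T["color"],cv2.COLOR_RGB2GRAY).astype(float)
col=g[:,250:253].mean(1)  # left of nut/valve
u=251.
print(col[110:230].round().astype(int))
def edge(lo,hi,th):
    s=col[lo:hi]-th; i=np.where(s[:-1]*s[1:]<0)[0]; return [round(lo+j+s[j]/(s[j]-s[j+1]),2) for j in i]
E1=edge(135,150,100); E2=edge(180,195,100); E3=edge(117,130,90); E4=edge(205,217,60); print(E1,E2,E3,E4)
for e,z,r in((E1[0],.237,.064),(E2[-1],.257,-.064),(E3[0],.237,.125)):
    p=pt(T,u,e,z); print(p, "Cx",p[0]-np.sign(r)*np.sqrt(r*r-(p[1]-.1235)**2))
```

```text
[159 163 163 163 164 160 163 160 154 155 156 156 141 103  53  22  16  19
  20  20  20  22  25  25  23  23  24  23  23  20  16  11  27  90 164 184
 187 188 186 186 185 186 187 186 189 187 184 177 167 163 159 153 141 133
 130 125 123 125 128 140 142 139 168 185 185 186 185 173 173 178 184 187
 188 186 185 185 171 104  35  17  19  19  22  23  20  23  22  20  23  22
  25  22  21  24  19  18  21  18  12   9  10  10  43  89 105 106  99  91
  82  72  66  78  80  82 114 149 151 133 136 146]
[np.float64(143.13)] [np.float64(187.06)] [np.float64(123.26)] [np.float64(212.37)]
[0.66899797 0.13981647 0.237     ] Cx 0.6071128120348261
[0.53817698 0.12510165 0.257     ] Cx 0.602156939727299
[0.72822211 0.14636893 0.237     ] Cx 0.605331860737366
```

{"name": "arm_command", "arguments": {
  "increments": [
    {"gripper": 0,"yaw": 0,"slide": [0,0,0]},
    {"gripper": 0,"yaw": 0,"slide": [0,0,0]},
    {"gripper": 0,"yaw": 0,"slide": [0,0,0]},
    {"gripper": 0,"yaw": 0,"slide": [0,0,0]},
    {"gripper": 0,"yaw": 0,"slide": [0,0,0]},
    {"gripper": 0,"yaw": 0,"slide": [0,0,0]},
    {"gripper": 0,"yaw": 0,"slide": [0,0,0]},
    {"gripper": 0,"yaw": 0,"slide": [0,0,0]}
  ]
}}

```text
time_s: 11.9
ee_pos: [0.6517, 0.0494, 0.261]
eef_rot: [-3.142, 0.0, 0.423]
force: [0.4, 0.1, -0.2]
grip_width: 0.0005
```

{"name": "arm_command", "arguments": {
  "increments": [
    {"gripper": 0,"yaw": 0,"slide": [0,0,0]},
    {"gripper": 0,"yaw": 0,"slide": [0,0,0]},
    {"gripper": 0,"yaw": 0,"slide": [0,0,0]},
    {"gripper": 0,"yaw": 0,"slide": [0,0,0]},
    {"gripper": 0,"yaw": 0,"slide": [0,0,0]},
    {"gripper": 0,"yaw": 0,"slide": [0,0,0]},
    {"gripper": 0,"yaw": 0,"slide": [0,0,0]},
    {"gripper": 0,"yaw": 0,"slide": [0,0,0]}
  ]
}}

```text
time_s: 12.9
ee_pos: [0.6517, 0.0494, 0.261]
eef_rot: [-3.142, 0.0, 0.423]
force: [-0.0, 0.0, 0.2]
grip_width: 0.0004
```

{"name": "arm_command", "arguments": {
  "increments": [
    {"gripper": 0,"yaw": 0,"slide": [0,0,0]},
    {"gripper": 0,"yaw": 0,"slide": [0,0,0]},
    {"gripper": 0,"yaw": 0,"slide": [0,0,0]},
    {"gripper": 0,"yaw": 0,"slide": [0,0,0]}
  ]
}}

```text
time_s: 13.4
ee_pos: [0.6517, 0.0494, 0.2609]
eef_rot: [3.142, 0.0, 0.423]
force: [1.3, -0.2, -0.2]
grip_width: 0.0004
```

```bash
sed -i 's/^C=.*/C=np.array([.6045,.1235])/' h.py; python3 look.py 5 top
```

```text
13.400 top 36.3 q109
13.450 top 40.5 q121
13.500 top 44.5 q130
13.550 top 48.5 q133
13.600 top 52.5 q131
13.65 [0.6517 0.0494 0.261 ] [-0.2  0.3 -0.2]
```

```bash
python3 look.py 6 top
```

```text
13.650 top 56.7 q133
13.700 top 60.7 q131
13.750 top 65.0 q132
13.800 top 69.0 q132
13.850 top 73.0 q130
13.900 top 77.0 q130
13.95 [0.6517 0.0494 0.2609] [0.1 0.4 0.2]
```

{"name": "arm_command", "arguments": {
  "increments": [
    {"gripper": 0,"yaw": 0,"slide": [0,0,0]},
    {"gripper": 0,"yaw": 0,"slide": [0,0,-0.0054]},
    {"gripper": 0,"yaw": 0,"slide": [0,0,-0.006]},
    {"gripper": 0,"yaw": 0,"slide": [0,0,-0.006]},
    {"gripper": 0,"yaw": 0,"slide": [0,0,-0.006]}
  ]
}}

```text
time_s: 14.58
ee_pos: [0.6523, 0.0497, 0.2572]
eef_rot: [3.14, -0.004, 0.423]
force: [0.3, 1.4, 14.4]
grip_width: 0.0006
```

```bash
python3 look.py 3 top
```

```text
14.575 top 98.5 q130
14.625 top 98.5 q130
14.675 top 98.6 q129
14.725 [0.6523 0.0497 0.2572] [-1.2  0.6 14.7]
```

The wheel has stopped at 98.5° against a target of about 99°. Now I'll lift off and move the hand away.

{"name": "arm_command", "arguments": {
  "increments": [
    {"gripper": 0,"yaw": 0,"slide": [0,0,0.02]},
    {"gripper": 0,"yaw": 0,"slide": [0,0,0.07]},
    {"gripper": 0,"yaw": 0,"slide": [-0.01,-0.03,0.12]},
    {"gripper": 0,"yaw": 0,"slide": [-0.03,-0.08,0.14]},
    {"gripper": 0,"yaw": 0,"slide": [-0.055,-0.13,0.14]},
    {"gripper": 0,"yaw": 0,"slide": [-0.08,-0.18,0.14]},
    {"gripper": 0,"yaw": 0,"slide": [-0.1,-0.22,0.14]},
    {"gripper": 0,"yaw": 0,"slide": [-0.1,-0.22,0.14]}
  ]
}}

```text
time_s: 15.72
ee_pos: [0.5506, -0.1729, 0.395]
eef_rot: [3.141, -0.0, 0.419]
force: [0.8, 0.1, 0.4]
grip_width: 0.0006
```

```bash
python3 look.py 4 top scene
python3 - <<'E'
from h import *
d=cam("top"); save(d,"end.png",(145,115,305,220),5)
E
```

```text
15.725 top 96.5 q137
15.775 scene 94.7 q113
15.825 top 96.5 q136
15.875 scene 94.7 q113
15.925 [ 0.5521 -0.1697  0.3947] [ 0.9  1.2 -0.6]
```

View pics/end.png

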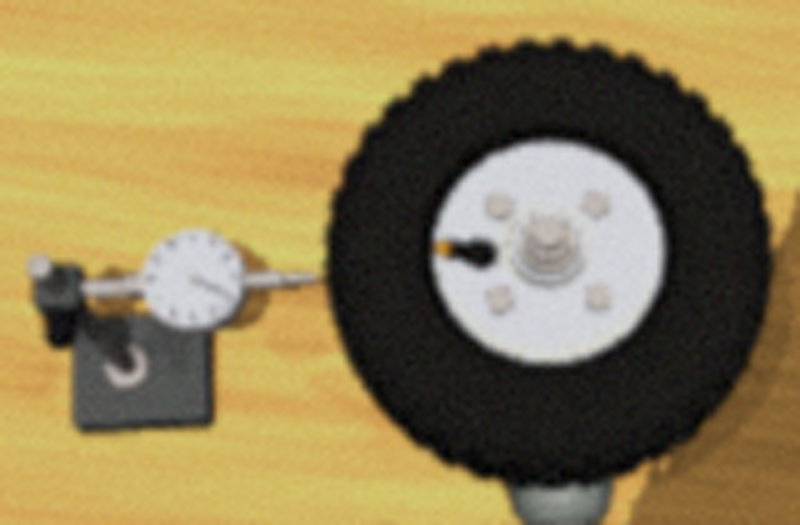

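The end crop shows the valve stem pointing left, with its tip at (440,247) and base at (485,253), towards the plunger ending at (322,278). The wheel crept back about 2° when the finger's load came off. It has stopped and must not be pushed on, so I'm handing in.

```bash
python3 -c "
from h import *
print(az(cam('top')),az(cam('scene')),readout.get_obs()['joint_vel'].round(3)); print(job.hand_in())"
```

```text
(np.float64(96.45201827624516), np.float32(137.02463)) (np.float64(94.71982791615817), np.float32(112.59283)) [-0.005 -0.001 -0.001 -0.001 -0.    -0.003]
the job is handed in; nothing more can be done
None
```

The wheel was flicked, spun freely and braked to rest close to the plunger line. My last checks put the valve stem about 2.5° short of it, possibly as much as 4.5°.

- **Flick:** I drove the tyre's top face with the closed fingertips. The wheel then spun freely at about 4.1 rad/s (0.65 turn/s) with nothing touching it.
- **Brake:** I let it coast to about 1.4 rad/s, then pressed a fingertip on the tyre's top with about 14 N. It stopped with the valve at about 98.5°, against my estimate of 98.5–99° for the plunger. I then lifted off and moved the hand well away.
- **Last checks:** The wheel is at rest and the hand is clear. When the finger came off, the wheel crept back about 2°. The top camera now reads 96.5° and the scene camera 94.7°, so the two disagree by nearly 2°. I left it there, because a stopped wheel must not be pushed on.
- **Other things:** The path kept clear of the valve stem and the indicator. The indicator looks unchanged in the last picture. I did not re-measure the tin, bearing or wrench, but the hand never went near them. The job finished at about 16 s of the 64 s allowed.

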